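# Put the shoe brushes away by size

## Task

Put all four shoe brushes away, bristles down, each lying flat inside the holder made for it: the long brush in the long tray, the medium one in the medium tray, the small one in the small tray and the round one in the round dish. Do not knock over the two jars of dye that stand in between.

Things in the scene. Friction and masses are not known exactly. Their poses are not given: they have to be found in the camera images.
- long_brush: the long shoe brush, an oblong wooden back 130 mm long, 42 mm wide and 24 mm thick (edges rounded) over dark bristles 28 mm deep that spread no more than 2 mm beyond the back; 50 mm tall in all, 143 g nominal, starts bristles down on the table. Origin at the middle of the bristle ends (underside), x along its length, y across, z up through the back. Both ends are alike.
- medium_brush: the medium shoe brush, an oblong wooden back 90 mm long, 42 mm wide and 24 mm thick (edges rounded) over dark bristles 28 mm deep that spread no more than 2 mm beyond the back; 50 mm tall in all, 99 g nominal, starts bristles down on the table. Origin at the middle of the bristle ends (underside), x along its length, y across, z up through the back. Both ends are alike.
- small_brush: the small shoe brush, an oblong wooden back 56 mm long, 42 mm wide and 24 mm thick (edges rounded) over dark bristles 28 mm deep that spread no more than 2 mm beyond the back; 50 mm tall in all, 62 g nominal, starts bristles down on the table. Origin at the middle of the bristle ends (underside), x along its length, y across, z up through the back. Both ends are alike.
- round_brush: the round shoe brush, a wooden disc 44 mm across and 24 mm thick over dark bristles 28 mm deep that spread no more than 2 mm beyond it; 50 mm tall, 60 g nominal, starts bristles down on the table. Origin at the middle of the bristle ends (underside), z up through the back.
- long_tray: the long tray, fixed, dark wood with a pale floor, oblong and open-topped, outside 164 x 76 mm and 18 mm high, walls 4 mm, so 156 x 68 mm inside; top of its floor 4 mm above the table. Origin at the centre of its underside, x along its length, y across, z up. It is for the long brush.
- medium_tray: the medium tray, fixed, dark wood with a pale floor, oblong and open-topped, outside 124 x 76 mm and 18 mm high, walls 4 mm, so 116 x 68 mm inside; top of its floor 4 mm above the table. Origin at the centre of its underside, x along its length, y across, z up. It is for the medium brush.
- small_tray: the small tray, fixed, dark wood with a pale floor, oblong and open-topped, outside 90 x 76 mm and 18 mm high, walls 4 mm, so 82 x 68 mm inside; top of its floor 4 mm above the table. Origin at the centre of its underside, x along its length, y across, z up. It is for the small brush.
- round_dish: the round dish, fixed, dark wood with a pale floor, open-topped, 78 mm across outside, 70 mm inside, 18 mm high; top of its floor 4 mm above the table. Origin at the centre of its underside, z up. It is for the round brush.
- dye_jar_a: an amber glass jar of dye with a black cap, 44 mm across, 70 mm tall, standing loose on the table between the brushes and the trays. Origin at the centre of its underside, z up.
- dye_jar_b: an amber glass jar of dye with a black cap, 44 mm across, 70 mm tall, standing loose on the table between the brushes and the trays. Origin at the centre of its underside, z up.

How it is judged:
At the end, for the whole second after the job is handed in: Each brush lies bristles down on the floor of its own tray or dish (origin within 20 mm of the holder's centre along both its axes and less than 12 mm above its underside, tilted less than 0.12 rad), at rest, and both dye jars still stand upright (x of long_brush in the frame of long_tray between -0.02 and 0.02 m and y of long_brush in the frame of long_tray between -0.02 and 0.02 m and z of long_brush in the frame of long_tray below 0.012 m and angle between each of long_brush, medium_brush, small_brush, round_brush's own z axis and vertical below 0.12 rad and linear speed of each of long_brush, medium_brush, small_brush, round_brush below 0.02 m/s and angular speed of each of long_brush, medium_brush, small_brush, round_brush below 0.2 rad/s and x of medium_brush in the frame of medium_tray between -0.02 and 0.02 m and y of medium_brush in the frame of medium_tray between -0.02 and 0.02 m and z of medium_brush in the frame of medium_tray below 0.012 m and x of small_brush in the frame of small_tray between -0.02 and 0.02 m and y of small_brush in the frame of small_tray between -0.02 and 0.02 m and z of small_brush in the frame of small_tray below 0.012 m and x of round_brush in the frame of round_dish between -0.02 and 0.02 m and y of round_brush in the frame of round_dish between -0.02 and 0.02 m and z of round_brush in the frame of round_dish below 0.012 m and angle between each of dye_jar_a, dye_jar_b's own z axis and vertical below 0.3 rad); the robot touches nothing.
It fails at once if a jar of dye (dye_jar_a) is knocked over (angle between dye_jar_a's own z axis and vertical above 0.6 rad).
It fails at once if a jar of dye (dye_jar_b) is knocked over (angle between dye_jar_b's own z axis and vertical above 0.6 rad).
It also fails if it takes over 99 s, if anything falls off the work surface, if the arm or the gripper's body presses on something with over 40 N, if the wrist force passes 120 N, or if a joint passes its speed limit or range.

## Robot

A 7-joint arm with a two-finger parallel gripper is mounted at the origin on the work surface. World frame = base frame: x ahead of the robot, y to its left, z up, the work surface at z = 0. Lengths are in m, angles in rad, forces in N, time in s.
With the tool pointing down it reaches from about 0.4 to 0.875 m from the base axis. Payload 19.3 kg.
Tool frame: the origin (TCP) lies midway between the tips of the shut fingers; the grasp point (between the pads) lies 19 mm behind it (bot.tcp_to_grasp is the distance from the TCP to the grasp point, in m); x points along the fingers, y is the direction in which the jaws open and shut, and the axes are right-handed (so a half turn about x gives the same grasp; the last joint's range is limited). The gripper opens to 85 mm and grips with 20 to 120 N. Pads are 22 mm wide; open, the fingers measure 114 mm over their backs; the gripper's body (76 mm by 85 mm) begins 54 mm behind the grasp point. The pads swing forward as they close: fully open they stand 13 mm farther back than shut.
Start: joints at [-1.266, 0.521, -0.036, 1.599, 0.021, 1.021, -0.113], TCP at [0.229, 0.582, 0.231] pointing down, gripper open.
Joint ranges: [-2.91, 2.91], [-0.3, 2.13], [-1.5, 1.42], [0.17, 2.43], [-1.26, 4.41], [0.16, 1.93], [-2.52, 2.52]. Speed limits (rad/s): [1.89, 1.89, 2.39, 2.39, 3.01, 3.01, 3.01].

## Interface

Orientations are given as a unit quaternion [x, y, z, w].
In Python, from station import monitor, snapshot, camera_info, sign_off, spot_in, bot gives the robot as it stands. The module is installed in compiled form; this text tells all that it offers.
- The arm moves only by the shell command python3 -m inch 'ROWS' [OPENING] [FORCE]. ROWS is text: rows parted by semicolons, each of 6 numbers parted by spaces: the shift along the tool's x, y, z in mm, then the turn, a rotation vector about the tool's x, y, z in degrees. In form: x y z rx ry rz; .... A call has exactly 5 rows; each row shifts and turns the commanded pose from where the row before left it, along the tool's axes as they then stand; what a row does not reach is not made up. A row lasts 1/12 s, in which the tool goes at most 41.7 mm and 7.16 degrees, less where a joint would pass 70% of its speed; a pose out of reach is approached as far as the arm can. A call is refused whole if a number of a shift passes 41.7 or a number of a turn 7.16, either way. A call with a gripper value outside its range is refused whole. OPENING is the opening, from 0 (shut) to 1 (fully open), set as the call begins (- or left out, the last holds). The fingers move at their own pace and stop on an object; FORCE is the grip in N (left out, the last holds). Time passes only in rows, so rows that do not move let the fingers close, or fill a call up. It gives the time, the measured TCP pose, the force and the opening at its end, in the units of the state.
- monitor.get_state(): the state, without advancing time (a new reading comes with each control period).
- snapshot(name): name is "scene" or "top"; returns the picture (384x512x3 uint8, red, green, blue); there is no depth.
- camera_info(name): a dict with "K" (3x3 intrinsics, pixels), "eye" and "rotation" of the camera in the world. Camera axes: x right, y up, looking along -z (the intrinsics and any distortion apply to the point x, -y, -z); pixel columns grow to the right and rows downward; lengths in m; the calibration is good to about 2 mm. A picture is of the moment at which its call begins. camera_info takes no time and is no camera call.
- sign_off(): hands the job in, once; it reports no verdict.
Trained networks look in the newest picture that a camera, given by its name, has taken for a name from the list of things; names that differ only in an ending like _2 or _b are one class to them, and where a whole thing is asked for, a point or a joint stands for the part that bears it (a point fixed in the world has none). Each returns a list of dicts, best first, with "p" (0 to 1); they miss things now and then, are a little off and sometimes report something else, mostly with a low value. They report only what shows in the picture. A call takes as long as a camera call.
- spot_in(query, camera): "box" ([left, top, width, height] in pixels, round what is visible of it).
The state is a dict: "t": time; "joint_positions": joint angles; "qd": joint speeds; "tau": joint torques, N m; "ee_pos": TCP position; "orientation": TCP orientation; "force": force on the tool from outside, world axes, zero at the start; "moment": the same for the moment, N m; "opening": opening from 0.0 (shut) to 1.0 (fully open).
Only numpy, scipy, OpenCV 4.12 (cv2) and the standard library are available. Lean on these libraries where they do the work, as an engineer would, in place of code of your own. Each camera call takes 0.05 s, during which the arm holds its last target.

## Working session

There is one attempt and no reset: what is moved stays moved. The work goes in short steps, Python scripts to look and compute and a shell command to move; the robot and the scene stay as the last step left them, time stands still between calls to the robot, and variables do not carry over. Pictures are saved under pics/ and viewed, and the job is handed in when it is done.

```bash
mkdir -p pics
python3 - <<'E'
from station import *
import cv2, numpy as np
s=monitor.get_state(); print({k:np.round(v,3).tolist() for k,v in s.items()})
for c in("scene","top"):
    im=snapshot(c); cv2.imwrite(f"pics/{c}0.png",cv2.cvtColor(im,cv2.COLOR_RGB2BGR))
    ci=camera_info(c); print(c,{k:np.round(v,4).tolist() for k,v in ci.items()})
for q in "long_brush medium_brush small_brush round_brush long_tray medium_tray small_tray round_dish dye_jar_a".split():
    print(q,[(np.round(d["box"],0).tolist(),round(d["p"],2)) for d in spot_in(q,"top")][:3])
print(monitor.get_state()["t"])
E
```

```text
{'t': 0.0, 'joint_positions': [-1.266, 0.522, -0.036, 1.6, 0.021, 1.021, -0.113], 'qd': [0.0, -0.001, 0.001, 0.002, 0.0, -0.0, 0.001], 'tau': [0.001, -92.711, 1.98, -36.994, 0.018, 0.008, -0.0], 'ee_pos': [0.229, 0.581, 0.231], 'orientation': [0.131, 0.695, -0.132, 0.695], 'force': [-0.384, -0.243, 0.099], 'moment': [0.0, 0.003, 0.011], 'opening': 1.003}
scene {'K': [[375.2631, 0.0, 251.2129], [0.0, 375.2631, 192.6914], [0.0, 0.0, 1.0]], 'eye': [0.8511, 0.4624, 0.5638], 'rotation': [0.112, 0.3744, 0.8755, 0.2843]}
top {'K': [[388.9077, 0.0, 247.789], [0.0, 388.9077, 190.6586], [0.0, 0.0, 1.0]], 'eye': [0.3915, 0.0058, 0.8626], 'rotation': [0.0699, -0.0654, -0.6941, 0.7135]}
long_brush [([276.0, 212.0, 40.0, 62.0], 0.76)]
medium_brush [([91.0, 224.0, 50.0, 37.0], 0.77)]
small_brush [([372.0, 233.0, 34.0, 31.0], 0.87)]
round_brush [([198.0, 229.0, 24.0, 22.0], 0.78)]
long_tray [([341.0, 133.0, 79.0, 63.0], 0.57)]
medium_tray [([262.0, 140.0, 59.0, 44.0], 0.73)]
small_tray [([198.0, 141.0, 40.0, 35.0], 0.72)]
round_dish [([109.0, 135.0, 35.0, 37.0], 0.89)]
dye_jar_a [([154.0, 191.0, 25.0, 26.0], 0.71), ([247.0, 193.0, 20.0, 24.0], 0.61), ([197.0, 142.0, 42.0, 36.0], 0.3)]
0.55
```

View pics/top0.png

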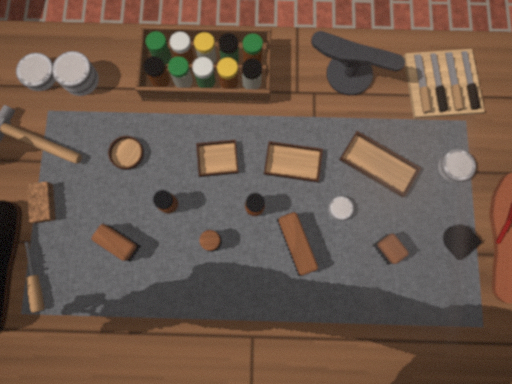

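View pics/scene0.png

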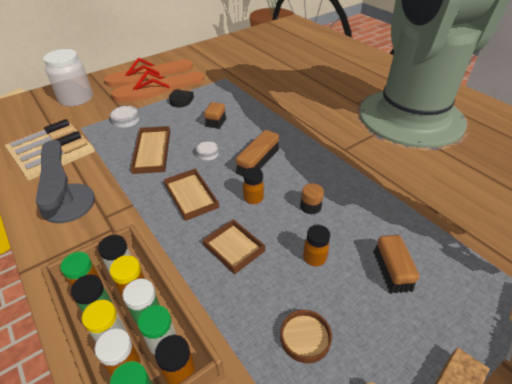

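```bash
cat > h.py <<'E'
from station import *
import cv2, numpy as np
from scipy.spatial.transform import Rotation as R
def ray(c,uv):
    ci=camera_info(c);K=ci["K"];uv=np.atleast_2d(uv).astype(float)
    d=np.c_[(uv[:,0]-K[0][2])/K[0][0],-(uv[:,1]-K[1][2])/K[1][1],-np.ones(len(uv))]
    r=np.array(ci["rotation"]); M=R.from_quat(r).as_matrix() if r.shape==(4,) else r
    return np.array(ci["eye"]),d@M.T
def onz(c,uv,z):
    e,d=ray(c,uv); return e+d*((z-e[2])/d[:,2])[:,None]
def proj(c,P):
    ci=camera_info(c);M=R.from_quat(ci["rotation"]).as_matrix();K=np.array(ci["K"])
    p=(np.atleast_2d(P)-ci["eye"])@M; return np.c_[K[0,0]*p[:,0]/-p[:,2]+K[0,2], K[1,1]*-p[:,1]/-p[:,2]+K[1,2]]
def rect(p,long=None):
    (cx,cy),(w,h),a=cv2.minAreaRect((p[:,:2]*1000).astype(np.float32))
    if w<h: w,h,a=h,w,a+90
    a=(a+90)%180-90
    return round(cx,1),round(cy,1),round(w,1),round(h,1),round(a,1)
E
python3 - <<'E'
from h import *
im=cv2.imread("pics/top0.png")
cv2.imwrite("pics/zoom.png",cv2.resize(im[120:280,80:420],None,fx=2.35,fy=2.35,interpolation=cv2.INTER_CUBIC))
hsv=cv2.cvtColor(im,cv2.COLOR_BGR2HSV)
for n,(u,v) in dict(med=(117,242),rnd=(210,240),lng=(298,244),sml=(392,249),dish=(126,152),st=(217,158),mt=(293,161),lt=(379,163),edge=(127,137),mat=(300,190),lb_side=(150,190)).items(): print(n,hsv[v,u],im[v,u],onz("top",[u,v],.05).round(3))
E
```

```text
med [ 10 143 148] [ 65  94 148] [[0.433 0.282 0.05 ]]
rnd [ 11 142 138] [ 61  88 138] [[0.443 0.089 0.05 ]]
lng [ 12 141 137] [ 61  91 137] [[ 0.439 -0.094  0.05 ]]
sml [ 11 122 136] [ 71  94 136] [[ 0.434 -0.288  0.05 ]]
dish [ 14 110 187] [106 145 187] [[0.627 0.28  0.05 ]]
st [ 15 109 185] [106 145 185] [[0.619 0.082 0.05 ]]
mt [ 15 112 185] [104 144 185] [[ 0.617 -0.083  0.05 ]]
lt [ 14 101 174] [105 137 174] [[ 0.618 -0.268  0.05 ]]
edge [ 11 106  70] [41 52 70] [[0.662 0.281 0.05 ]]
mat [  0   0 108] [108 108 108] [[ 0.554 -0.098  0.05 ]]
lb_side [105   5 110] [110 109 108] [[0.545 0.221 0.05 ]]
```

View pics/zoom.png

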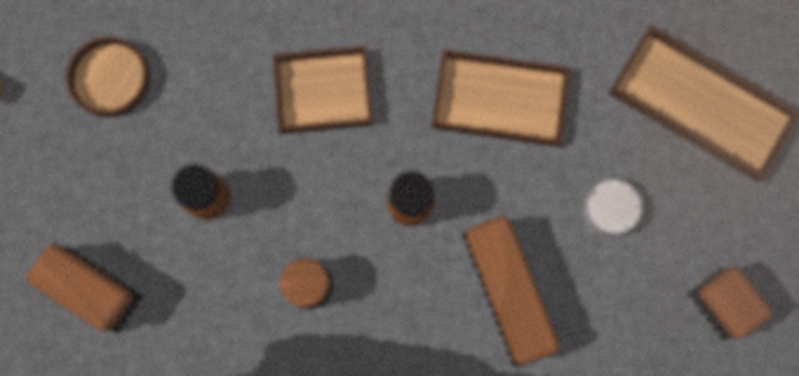

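Run:
```python
from h import *
im=cv2.imread("pics/top0.png")
F=4
big=cv2.resize(im,None,fx=F,fy=F,interpolation=cv2.INTER_CUBIC)
hsv=cv2.cvtColor(big,cv2.COLOR_BGR2HSV)
def seg(box,lo,z,n):
    l,t,r,b=[F*x for x in box]
    s=hsv[t:b,l:r]; m=((s[...,1]>70)&(s[...,0]<25)&(s[...,2]>lo)).astype(np.uint8)
    c=max(cv2.findContours(m,0,cv2.CHAIN_APPROX_NONE)[0],key=cv2.contourArea)[:,0]+[l,t]
    p=onz("top",(c+.5)/F-.5,z); print(n,rect(p)); cv2.drawContours(big,[c],-1,(0,255,0),1)
seg((85,218,145,268),95,.05,"med")
seg((192,222,226,256),95,.05,"rnd")
seg((272,206,324,280),95,.05,"lng")
seg((368,228,412,268),95,.05,"sml")
seg((102,130,150,174),40,.018,"dish")
seg((190,134,245,182),40,.018,"st")
seg((255,134,330,188),40,.018,"mt")
seg((335,128,422,200),40,.018,"lt")
for n,(u,v) in dict(a=(164.5,200),b=(254.8,203.5)).items(): print(n,onz("top",[u,v],.07).round(3))
cv2.imwrite("pics/seg.png",cv2.resize(big[480:1120,320:1680],None,fx=.58,fy=.58,interpolation=cv2.INTER_AREA))
```

```text
med (433.2, 292.6, 87.3, 39.6, 59.1)
rnd (443.2, 91.0, 41.9, 41.7, -58.4)
lng (441.6, -92.1, 128.6, 42.3, 21.9)
sml (435.9, -289.7, 55.1, 43.6, 37.7)
dish (636.7, 291.9, 78.8, 76.4, 77.4)
st (629.4, 84.5, 89.8, 77.4, -82.9)
mt (625.7, -86.5, 123.8, 78.5, 83.0)
lt (625.9, -280.2, 163.8, 80.4, 59.3)
a [[0.521 0.185 0.07 ]]
b [[ 0.519 -0.002  0.07 ]]
```

View pics/seg.png

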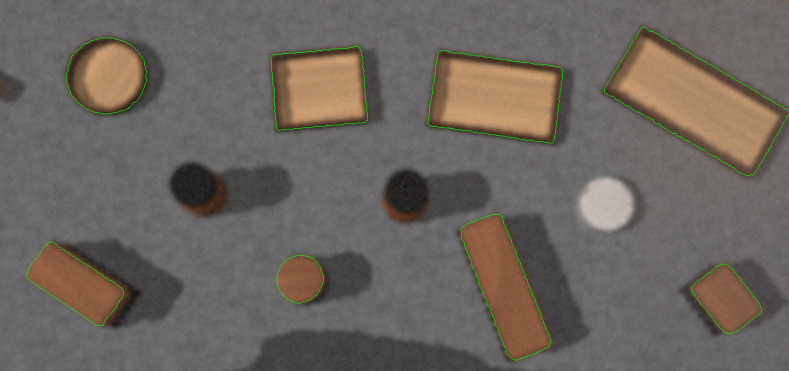

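```bash
cat >> h.py <<'E'
def plan(x,y,z,jaw,smax=40,tmax=7.0,maxcalls=4):
    """x,y,z mm; jaw: direction of jaw axis in world deg (mod 180), nearest taken"""
    s=monitor.get_state(); p=np.array(s["ee_pos"])*1000; r=R.from_quat(s["orientation"]); M=r.as_matrix()
    cur=np.degrees(np.arctan2(M[1,1],M[0,1])); d=(jaw-cur+90)%180-90; a=np.radians(cur+d)
    Y=np.array([np.cos(a),np.sin(a),0]);X=np.array([0,0,-1.]);T=R.from_matrix(np.c_[X,Y,np.cross(X,Y)])
    t=np.array([x,y,z],float)
    print("t",round(s["t"],2),"pos",p.round(1),"jaw",round(cur,1),"turn",round(d,1),"dist",(t-p).round(1),"F",np.round(s["force"],1),"op",round(s["opening"],3),"tilt",round(np.degrees(np.arccos(-M[2,0])),2))
    rv=(r.inv()*T).as_rotvec(); n=max(np.linalg.norm(t-p)/smax,np.degrees(np.linalg.norm(rv))/tmax,.01); n=int(np.ceil(n))
    rows=[]
    for i in range(n):
        q=R.from_rotvec(rv*i/n); dl=(r*q).inv().apply((t-p)/n); rows.append(" ".join(f"{v:.0f}" if abs(v)>=8 else f"{v:.1f}" for v in list(dl)+list(np.degrees(rv)/n)))
    for i in range(0,min(n,maxcalls*5),5): print("; ".join(rows[i:i+5]), f"[{len(rows[i:i+5])}]")
E
python3 -c "
from h import *
plan(433,292,130,149)"
```

```text
t 0.55 pos [228.8 581.6 231.3] jaw 68.5 turn 80.5 dist [ 204.2 -289.6 -101.3] F [ 0.5  0.3 -0.9] op 0.998 tilt 0.0
8 -16 25 -6.7 -0.0 0.0; 8 -19 23 -6.7 -0.0 0.0; 8 -22 20 -6.7 -0.0 0.0; 8 -24 18 -6.7 -0.0 0.0; 8 -26 15 -6.7 -0.0 0.0 [5]
8 -27 12 -6.7 -0.0 0.0; 8 -28 8 -6.7 -0.0 0.0; 8 -29 5.0 -6.7 -0.0 0.0; 8 -29 1.6 -6.7 -0.0 0.0; 8 -29 -1.9 -6.7 -0.0 0.0 [5]
8 -29 -5.3 -6.7 -0.0 0.0; 8 -28 -9 -6.7 -0.0 0.0 [2]
```

```bash
sed -i 's|d=(jaw-cur+90)%180-90; a=|hd=np.degrees(np.arctan2(y,x)); jt=hd+(jaw-hd+90)%180-90; d=(jt-cur+180)%360-180; a=|' h.py
python3 -c "
from h import *
plan(433,292,130,149)"
```

```text
t 0.55 pos [228.8 581.6 231.3] jaw 68.5 turn -99.5 dist [ 204.2 -289.6 -101.3] F [ 0.5  0.3 -0.9] op 0.998 tilt 0.0
6.8 -13 20 6.6 0.0 0.0; 6.8 -11 21 6.6 0.0 0.0; 6.8 -8 22 6.6 0.0 0.0; 6.8 -5.5 23 6.6 0.0 0.0; 6.8 -2.8 23 6.6 0.0 0.0 [5]
6.8 -0.1 24 6.6 0.0 0.0; 6.8 2.7 23 6.6 0.0 0.0; 6.8 5.4 23 6.6 0.0 0.0; 6.8 8.0 22 6.6 0.0 0.0; 6.8 10 21 6.6 0.0 0.0 [5]
6.8 13 20 6.6 0.0 0.0; 6.8 15 18 6.6 0.0 0.0; 6.8 17 16 6.6 0.0 0.0; 6.8 19 14 6.6 0.0 0.0; 6.8 20 12 6.6 0.0 0.0 [5]
```

```bash
python3 -m inch '7 -13 20 7 0 0; 7 -11 21 7 0 0; 7 -8 22 7 0 0; 7 -5 23 7 0 0; 7 -3 23 7 0 0' 1 40
python3 -m inch '7 0 24 7 0 0; 7 3 23 7 0 0; 7 5 23 7 0 0; 7 8 22 7 0 0; 7 10 21 7 0 0'
python3 -c "
from h import *
plan(433,292,100,149)"
```

```text
t: 0.97
ee_pos: [0.2961, 0.4836, 0.1962]
orientation: [0.337, 0.622, -0.336, 0.622]
force: [0.9, -0.1, -0.7]
opening: 1.0
t: 1.38
ee_pos: [0.3592, 0.3847, 0.1612]
orientation: [0.508, 0.492, -0.508, 0.492]
force: [0.5, 1.0, 1.2]
opening: 1.003
t 1.38 pos [359.2 384.7 161.2] jaw -1.8 turn -29.2 dist [ 73.8 -92.7 -61.2] F [0.5 1.  1.2] op 1.003 tilt 0.03
12 15 18 5.8 -0.0 -0.0; 12 17 16 5.8 -0.0 -0.0; 12 19 15 5.8 -0.0 -0.0; 12 20 13 5.8 -0.0 -0.0; 12 21 11 5.8 -0.0 -0.0 [5]
```

```bash
python3 -m inch '12 15 18 6 0 0; 12 17 16 6 0 0; 12 19 15 6 0 0; 12 20 13 6 0 0; 12 21 11 5 0 0'
python3 -c "
from h import *
plan(433,292.5,17,149)
im=snapshot('scene'); cv2.imwrite('pics/s1.png',cv2.cvtColor(im,cv2.COLOR_RGB2BGR))"
```

```text
t: 1.8
ee_pos: [0.4323, 0.2914, 0.1009]
orientation: [0.615, 0.349, -0.615, 0.349]
force: [0.5, 0.1, -0.0]
opening: 0.999
t 1.8 pos [432.3 291.4 100.9] jaw -30.8 turn -0.2 dist [  0.7   1.1 -83.9] F [ 0.5  0.1 -0. ] op 0.999 tilt 0.03
28 0.0 -0.4 0.1 -0.0 -0.0; 28 0.0 -0.4 0.1 -0.0 -0.0; 28 0.0 -0.4 0.1 -0.0 -0.0 [3]
```

View pics/s1.png

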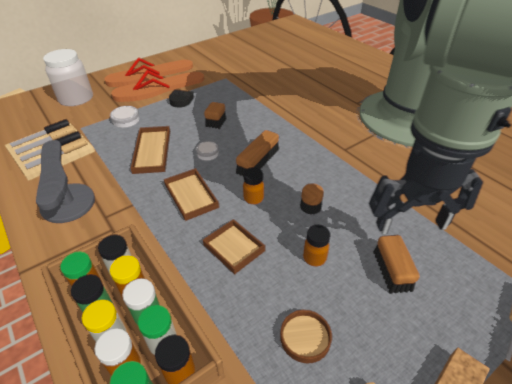

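The gripper (around 430,205) hovers above the medium brush (397,262), jaws straddling its width. Descend and grip.

```bash
python3 -m inch '28 0 -1 0 0 0; 28 0 0 0 0 0; 20 0 0 0 0 0; 8 0 0 0 0 0; 0 0 0 0 0 0'
python3 -m inch '0 0 0 0 0 0; 0 0 0 0 0 0; 0 0 0 0 0 0; 0 0 0 0 0 0; 0 0 0 0 0 0' 0 40
python3 -m inch '0 0 0 0 0 0; 0 0 0 0 0 0; 0 0 0 0 0 0; 0 0 0 0 0 0; 0 0 0 0 0 0'
```

```text
t: 2.27
ee_pos: [0.4315, 0.2926, 0.016]
orientation: [-0.613, -0.351, 0.615, -0.351]
force: [-0.8, -0.8, 0.3]
opening: 1.001
t: 2.68
ee_pos: [0.4326, 0.2936, 0.0185]
orientation: [0.614, 0.351, -0.613, 0.351]
force: [-1.1, -0.9, 12.0]
opening: 0.488
t: 3.1
ee_pos: [0.4326, 0.2936, 0.0185]
orientation: [0.614, 0.351, -0.613, 0.351]
force: [-2.0, -0.5, 12.0]
opening: 0.488
```

```bash
python3 -m inch '-10 0 0 0 0 0; -25 0 0 0 0 0; -30 0 0 0 0 0; -30 0 0 0 0 0; -10 0 0 0 0 0'
python3 -c "
from h import *
plan(626,-86.5,122,173)
im=snapshot('scene'); cv2.imwrite('pics/s2.png',cv2.cvtColor(im,cv2.COLOR_RGB2BGR)[100:300,300:])"
```

```text
t: 3.52
ee_pos: [0.4332, 0.2938, 0.1266]
orientation: [0.615, 0.351, -0.612, 0.351]
force: [0.9, 0.8, 0.1]
opening: 0.489
t 3.52 pos [433.2 293.8 126.6] jaw -30.5 turn 23.5 dist [ 192.8 -380.3   -4.6] F [0.9 0.8 0.1] op 0.489 tilt 0.26
0.4 33 21 -2.1 -0.0 -0.0; 0.4 32 22 -2.1 -0.0 -0.0; 0.4 31 23 -2.1 -0.0 -0.0; 0.4 30 24 -2.1 -0.0 -0.0; 0.4 29 26 -2.1 -0.0 -0.0 [5]
0.4 28 27 -2.1 -0.0 -0.0; 0.4 27 28 -2.1 -0.0 -0.0; 0.4 26 29 -2.1 -0.0 -0.0; 0.4 25 30 -2.1 -0.0 -0.0; 0.4 24 30 -2.1 -0.0 -0.0 [5]
0.4 23 31 -2.1 -0.0 -0.0 [1]
```

View pics/s2.png

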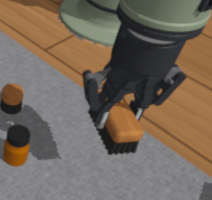

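The brush (crop 122,130) hangs level in the jaws, well clear of the table.

```bash
python3 -m inch '0 33 21 -2 0 0; 0 32 22 -2 0 0; 0 31 23 -2 0 0; 0 30 24 -2 0 0; 0 29 26 -2 0 0'
python3 -m inch '0 28 27 -2 0 0; 0 27 28 -2 0 0; 0 26 29 -2 0 0; 0 25 30 -2 0 0; 0 24 30 -2 0 0'
python3 -c "
from h import *
plan(626,-86.5,85,173)"
```

```text
t: 3.98
ee_pos: [0.5196, 0.1184, 0.1222]
orientation: [-0.58, -0.404, 0.58, -0.404]
force: [1.0, 1.2, -0.8]
opening: 0.485
t: 4.4
ee_pos: [0.6033, -0.0573, 0.1221]
orientation: [-0.543, -0.453, 0.543, -0.453]
force: [-0.1, 0.7, -0.5]
opening: 0.487
t 4.4 pos [603.3 -57.3 122.1] jaw -10.4 turn 3.4 dist [ 22.7 -29.2 -37.1] F [-0.1  0.7 -0.5] op 0.487 tilt 0.03
19 14 12 -1.7 -0.0 0.0; 19 13 13 -1.7 -0.0 0.0 [2]
```

```bash
python3 -m inch '6 9 8 -1 0 0; 6 9 9 -1 0 0; 7 9 8 -1 0 0; 10 0 0 0 0 0; 8 0 0 0 0 0'
python3 -c "
from h import *
plan(626,-86.5,25,173)
im=snapshot('scene'); cv2.imwrite('pics/s3.png',cv2.cvtColor(im,cv2.COLOR_RGB2BGR)[60:300,100:400])
im=snapshot('top'); cv2.imwrite('pics/t3.png',cv2.cvtColor(im,cv2.COLOR_RGB2BGR)[100:280,150:420])"
```

```text
t: 4.82
ee_pos: [0.6252, -0.0845, 0.0841]
orientation: [-0.532, -0.466, 0.532, -0.466]
force: [0.1, 0.2, -0.8]
opening: 0.484
t 4.82 pos [625.2 -84.5  84.1] jaw -7.5 turn 0.5 dist [  0.8  -2.  -59.1] F [ 0.1  0.2 -0.8] op 0.484 tilt 0.05
30 0.6 1.0 -0.3 -0.0 0.0; 30 0.6 1.0 -0.3 -0.0 0.0 [2]
```

View pics/s3.png

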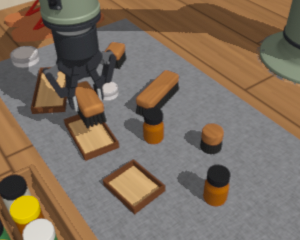

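View pics/t3.png

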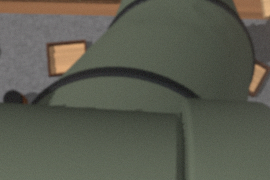

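The scene view shows the brush (crop 90,102) above the medium tray (92,135), aligned with it; the top camera is blocked by the arm. Lower.

```bash
python3 -m inch '25 1 1 0 0 0; 20 0 1 0 0 0; 10 0 0 0 0 0; 4 0 0 0 0 0; 0 0 0 0 0 0'
python3 -m inch '1 0 0 0 0 0; 0 0 0 0 0 0; 0 0 0 0 0 0; 0 0 0 0 0 0; 0 0 0 0 0 0' 1
python3 -c "
from h import *
plan(442,-92,120,112)"
```

```text
t: 5.33
ee_pos: [0.626, -0.086, 0.026]
orientation: [-0.531, -0.467, 0.532, -0.466]
force: [-0.2, 0.5, -0.8]
opening: 0.484
t: 5.75
ee_pos: [0.6266, -0.0865, 0.0258]
orientation: [0.532, 0.466, -0.531, 0.467]
force: [0.0, -0.8, 0.3]
opening: 0.999
t 5.75 pos [626.6 -86.5  25.8] jaw -7.5 turn -60.5 dist [-184.6   -5.5   94.2] F [ 0.  -0.8  0.3] op 0.999 tilt 0.04
-10 -20 3.3 6.7 -0.0 -0.0; -10 -20 5.6 6.7 -0.0 -0.0; -10 -19 7.9 6.7 -0.0 -0.0; -10 -18 10 6.7 -0.0 -0.0; -10 -17 12 6.7 -0.0 -0.0 [5]
-10 -15 14 6.7 -0.0 -0.0; -10 -13 16 6.7 -0.0 -0.0; -10 -11 17 6.7 -0.0 -0.0; -10 -9 18 6.7 -0.0 -0.0 [4]
```

```bash
python3 -m inch '-20 0 0 0 0 0; -35 0 0 0 0 0; -30 -20 6 7 0 0; 0 -20 8 7 0 0; 0 -19 10 7 0 0'
python3 -c "
from h import *
plan(441.6,-92,95,112)"
```

```text
t: 6.17
ee_pos: [0.5632, -0.0953, 0.1122]
orientation: [0.61, 0.359, -0.608, 0.36]
force: [0.6, 0.2, -0.8]
opening: 1.0
t 6.17 pos [563.2 -95.3 112.2] jaw -28.8 turn -39.2 dist [-121.6    3.3  -17.2] F [ 0.6  0.2 -0.8] op 1.0 tilt 0.2
2.8 -18 9 6.5 -0.0 -0.0; 2.8 -17 11 6.5 -0.0 -0.0; 2.8 -15 13 6.5 -0.0 -0.0; 2.8 -14 15 6.5 -0.0 -0.0; 2.8 -12 16 6.5 -0.0 -0.0 [5]
2.9 -10 18 6.5 -0.0 -0.0 [1]
```

```bash
python3 -m inch '3 -21 11 7 0 0; 3 -20 13 7 0 0; 3 -18 16 7 0 0; 3 -16 18 7 0 0; 3 -15 19 7 0 0'
python3 -c "
from h import *
plan(441.6,-92,17,112)
im=snapshot('scene'); cv2.imwrite('pics/s4.png',cv2.cvtColor(im,cv2.COLOR_RGB2BGR)[60:300,100:400])"
```

```text
t: 6.58
ee_pos: [0.4422, -0.0909, 0.0955]
orientation: [0.689, 0.16, -0.689, 0.16]
force: [0.5, 0.5, 0.5]
opening: 1.001
t 6.58 pos [442.2 -90.9  95.5] jaw -63.8 turn -4.2 dist [ -0.6  -1.1 -78.5] F [0.5 0.5 0.5] op 1.001 tilt 0.04
39 0.4 0.5 2.1 -0.0 -0.0; 39 0.4 0.5 2.1 -0.0 -0.0 [2]
```

View pics/s4.png

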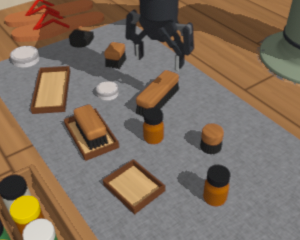

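The medium brush (crop 90,125) sits inside its tray, bristles down; the gripper (165,35) is above the long brush (158,90). Go down.

```bash
python3 -m inch '28 1 1 4 0 0; 28 0 0 0 0 0; 16 0 0 0 0 0; 6 0 0 0 0 0; 0 0 0 0 0 0'
python3 -m inch '0 0 0 0 0 0; 0 0 0 0 0 0; 0 0 0 0 0 0; 0 0 0 0 0 0; 0 0 0 0 0 0' 0 60
python3 -m inch '-10 0 0 0 0 0; -25 0 0 0 0 0; -30 0 0 0 0 0; -30 0 0 0 0 0; -10 0 0 0 0 0'
python3 -c "
from h import *
plan(626,-280,122,149.3)"
```

```text
t: 7.05
ee_pos: [0.4423, -0.0923, 0.0166]
orientation: [-0.693, -0.138, 0.694, -0.138]
force: [-0.6, 0.5, -0.3]
opening: 0.997
t: 7.47
ee_pos: [0.4434, -0.092, 0.0183]
orientation: [0.694, 0.138, -0.693, 0.138]
force: [-2.0, 1.3, 16.5]
opening: 0.48
t: 7.88
ee_pos: [0.4437, -0.0923, 0.126]
orientation: [0.695, 0.138, -0.692, 0.138]
force: [0.7, -0.7, -0.2]
opening: 0.486
t 7.88 pos [443.7 -92.3 126. ] jaw -67.5 turn 36.8 dist [ 182.3 -187.7   -4. ] F [ 0.7 -0.7 -0.2] op 0.486 tilt 0.2
0.7 35 -14 -5.3 -0.0 -0.0; 0.6 36 -11 -5.3 -0.0 -0.0; 0.6 37 -7.2 -5.3 -0.0 -0.0; 0.6 37 -3.8 -5.3 -0.0 -0.0; 0.6 37 -0.4 -5.3 -0.0 -0.0 [5]
0.6 37 3.0 -5.3 -0.0 -0.0; 0.6 37 6.4 -5.3 -0.0 -0.0 [2]
```

```bash
python3 -m inch '0 35 -14 -5 0 0; 0 36 -11 -5 0 0; 0 37 -7 -5 0 0; 0 37 -4 -5 0 0; 0 37 0 -5 0 0'
python3 -c "
from h import *
plan(626,-280,85,149.3)"
```

```text
t: 8.3
ee_pos: [0.5731, -0.2287, 0.1228]
orientation: [0.647, 0.286, -0.646, 0.286]
force: [0.2, 0.9, -0.5]
opening: 0.486
t 8.3 pos [ 573.1 -228.7  122.8] jaw -42.2 turn 11.5 dist [ 52.9 -51.3 -37.8] F [ 0.2  0.9 -0.5] op 0.486 tilt 0.01
13 25 0.8 -3.8 -0.0 -0.0; 13 24 2.5 -3.8 -0.0 -0.0; 13 24 4.1 -3.8 -0.0 -0.0 [3]
```

```bash
python3 -m inch '5 25 1 -4 0 0; 5 24 2 -4 0 0; 8 24 4 -3.5 0 0; 10 0 0 0 0 0; 10 0 0 0 0 0'
python3 -c "
from h import *
plan(626,-280,25,149.3)
im=snapshot('scene'); cv2.imwrite('pics/s5.png',cv2.cvtColor(im,cv2.COLOR_RGB2BGR)[60:300,50:350])"
```

```text
t: 8.72
ee_pos: [0.6248, -0.2793, 0.0837]
orientation: [-0.615, -0.348, 0.616, -0.348]
force: [-0.4, 0.4, -1.1]
opening: 0.48
t 8.72 pos [ 624.8 -279.3   83.7] jaw -31.0 turn 0.3 dist [  1.2  -0.7 -58.7] F [-0.4  0.4 -1.1] op 0.48 tilt 0.03
29 0.7 -0.0 -0.2 0.0 -0.0; 29 0.7 -0.0 -0.2 0.0 -0.0 [2]
```

View pics/s5.png

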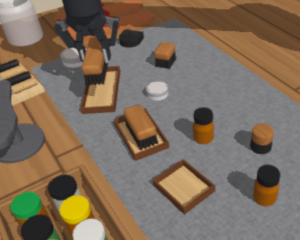

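The long brush (crop 93,65) hangs above the long tray (100,88), aligned with it, all clear around.

```bash
python3 -m inch '25 1 0 0 0 0; 20 0 0 0 0 0; 10 0 0 0 0 0; 4 0 0 0 0 0; 0 0 0 0 0 0'
python3 -m inch '1 0 0 0 0 0; 0 0 0 0 0 0; 0 0 0 0 0 0; 0 0 0 0 0 0; 0 0 0 0 0 0' 1
python3 -m inch '-20 0 0 0 0 0; -35 0 0 0 0 0; -30 0 0 0 0 0; 0 0 0 0 0 0; 0 0 0 0 0 0'
python3 -c "
from h import *
plan(436,-290,95,127.7)"
```

```text
t: 9.18
ee_pos: [0.6253, -0.2785, 0.0251]
orientation: [-0.615, -0.349, 0.616, -0.348]
force: [-0.1, 0.2, 0.3]
opening: 0.481
t: 9.6
ee_pos: [0.6259, -0.2791, 0.0249]
orientation: [0.616, 0.348, -0.615, 0.348]
force: [0.2, 0.9, 0.3]
opening: 1.002
t: 10.02
ee_pos: [0.6267, -0.2794, 0.1115]
orientation: [0.616, 0.347, -0.615, 0.349]
force: [-0.4, 0.7, -0.8]
opening: 0.999
t 10.02 pos [ 626.7 -279.4  111.5] jaw -31.0 turn -21.3 dist [-190.7  -10.6  -16.5] F [-0.4  0.7 -0.8] op 0.999 tilt 0.19
3.2 -32 21 4.3 -0.0 -0.0; 3.2 -30 24 4.3 -0.0 -0.0; 3.2 -28 26 4.3 -0.0 -0.0; 3.2 -26 28 4.3 -0.0 -0.0; 3.3 -24 30 4.3 -0.0 -0.0 [5]
```

```bash
python3 -m inch '3 -32 21 4 0 0; 3 -30 24 4 0 0; 3 -28 26 4 0 0; 3 -26 28 4 0 0; 3 -24 30 5 0 0'
python3 -c "
from h import *
plan(436,-290,17,127.7)
im=snapshot('scene'); cv2.imwrite('pics/s6.png',cv2.cvtColor(im,cv2.COLOR_RGB2BGR)[60:300,50:350])
im=snapshot('top'); cv2.imwrite('pics/t6.png',cv2.cvtColor(im,cv2.COLOR_RGB2BGR))"
```

```text
t: 10.43
ee_pos: [0.4323, -0.2908, 0.0936]
orientation: [-0.669, -0.23, 0.669, -0.229]
force: [0.8, -0.7, -0.7]
opening: 1.002
t 10.43 pos [ 432.3 -290.8   93.6] jaw -52.1 turn -0.2 dist [  3.7   0.8 -76.6] F [ 0.8 -0.7 -0.7] op 1.002 tilt 0.06
38 0.8 -1.7 0.1 0.0 0.0; 38 0.8 -1.7 0.1 0.0 0.0 [2]
```

View pics/s6.png

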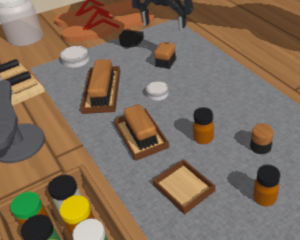

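View pics/t6.png

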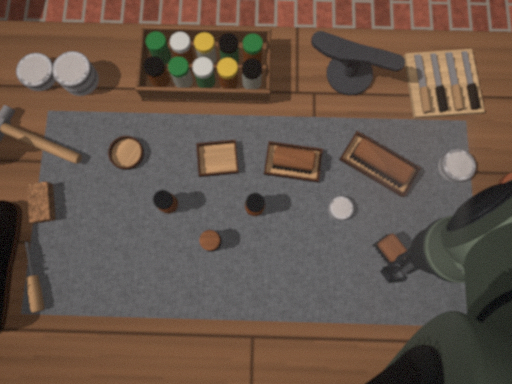

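Long (379,163) and medium (293,161) brushes lie in their trays; the gripper is over the small brush (391,248).

```bash
python3 -m inch '28 1 -2 0 0 0; 28 1 -2 0 0 0; 14 0 0 0 0 0; 6 0 0 0 0 0; 0 0 0 0 0 0'
python3 -m inch '0 0 0 0 0 0; 0 0 0 0 0 0; 0 0 0 0 0 0; 0 0 0 0 0 0; 0 0 0 0 0 0' 0 50
python3 -m inch '-10 0 0 0 0 0; -25 0 0 0 0 0; -30 0 0 0 0 0; -30 0 0 0 0 0; -20 0 0 0 0 0'
python3 -c "
from h import *
plan(629,84.5,130,7)
im=snapshot('scene'); cv2.imwrite('pics/s7.png',cv2.cvtColor(im,cv2.COLOR_RGB2BGR)[0:240,50:350])"
```

```text
t: 10.95
ee_pos: [0.4382, -0.2901, 0.0169]
orientation: [-0.668, -0.231, 0.669, -0.23]
force: [-1.1, 0.3, -0.0]
opening: 1.0
t: 11.37
ee_pos: [0.4395, -0.2906, 0.0193]
orientation: [0.669, 0.23, -0.668, 0.231]
force: [-1.0, 2.5, 10.2]
opening: 0.484
t: 11.78
ee_pos: [0.4393, -0.2908, 0.1366]
orientation: [0.669, 0.23, -0.668, 0.231]
force: [0.1, 0.2, 1.0]
opening: 0.485
t 11.78 pos [ 439.3 -290.8  136.6] jaw -52.0 turn 59.0 dist [189.7 375.3  -6.6] F [0.1 0.2 1. ] op 0.485 tilt 0.13
0.6 -16 -35 -5.4 0.0 -0.0; 0.6 -13 -36 -5.4 0.0 -0.0; 0.6 -10 -37 -5.4 0.0 -0.0; 0.6 -6.0 -38 -5.4 0.0 -0.0; 0.6 -2.5 -38 -5.4 0.0 -0.0 [5]
0.6 1.1 -38 -5.4 0.0 -0.0; 0.6 4.7 -38 -5.4 0.0 -0.0; 0.6 8 -37 -5.4 0.0 -0.0; 0.6 12 -36 -5.4 0.0 -0.0; 0.6 15 -35 -5.4 0.0 -0.0 [5]
0.6 18 -34 -5.4 0.0 -0.0 [1]
```

View pics/s7.png

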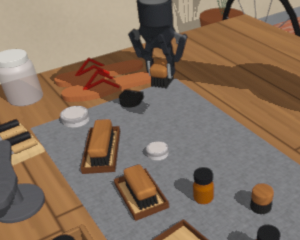

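The small brush (crop 160,72) is held level. Carry it to the small tray.

```bash
python3 -m inch '0 -16 -35 -5 0 0; 0 -13 -36 -5 0 0; 0 -10 -37 -5 0 0; 0 -6 -38 -5 0 0; 0 -2 -38 -5 0 0'
python3 -m inch '0 1 -38 -5 0 0; 0 4 -38 -5 0 0; 0 8 -37 -5 0 0; 0 11 -36 -5 0 0; 0 14 -35 -6 0 0'
python3 -c "
from h import *
plan(629,84.5,85,7)"
```

```text
t: 12.25
ee_pos: [0.5285, -0.1188, 0.1342]
orientation: [0.602, 0.371, -0.602, 0.371]
force: [0.4, 0.2, 0.4]
opening: 0.486
t: 12.67
ee_pos: [0.6194, 0.0473, 0.1341]
orientation: [0.503, 0.497, -0.503, 0.497]
force: [0.3, -0.8, 0.6]
opening: 0.482
t 12.67 pos [619.4  47.3 134.1] jaw -0.7 turn 7.7 dist [  9.6  37.2 -49.1] F [ 0.3 -0.8  0.6] op 0.482 tilt 0.04
25 4.5 -19 -3.9 0.0 -0.0; 25 5.8 -18 -3.9 0.0 -0.0 [2]
```

```bash
python3 -m inch '5 4 -19 -4 0 0; 5 6 -18 -4 0 0; 15 0 0 0 0 0; 15 0 0 0 0 0; 9 0 0 0 0 0'
python3 -c "
from h import *
plan(629,84.5,25,7)
im=snapshot('scene'); cv2.imwrite('pics/s8.png',cv2.cvtColor(im,cv2.COLOR_RGB2BGR)[60:360,100:400])"
```

```text
t: 13.08
ee_pos: [0.6277, 0.0829, 0.0835]
orientation: [0.468, 0.53, -0.469, 0.53]
force: [0.2, -0.4, -0.8]
opening: 0.484
t 13.08 pos [627.7  82.9  83.5] jaw 7.1 turn -0.1 dist [  1.3   1.6 -58.5] F [ 0.2 -0.4 -0.8] op 0.484 tilt 0.06
29 0.8 -0.7 0.0 0.0 0.0; 29 0.8 -0.7 0.0 0.0 0.0 [2]
```

View pics/s8.png

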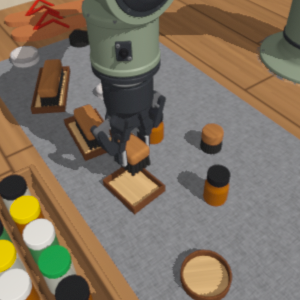

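The small brush (crop 138,150) is over the small tray (133,186), aligned; jars untouched.

```bash
python3 -m inch '25 1 -1 0 0 0; 20 1 -1 0 0 0; 10 0 0 0 0 0; 3 0 0 0 0 0; 0 0 0 0 0 0'
python3 -m inch '1 0 0 0 0 0; 0 0 0 0 0 0; 0 0 0 0 0 0; 0 0 0 0 0 0; 0 0 0 0 0 0' 1
python3 -m inch '-20 0 0 0 0 0; -35 0 0 0 0 0; -40 0 0 0 0 0; -20 0 0 0 0 0; 0 0 0 0 0 0'
python3 -c "
from h import *
plan(443,91,100,12)"
```

```text
t: 13.55
ee_pos: [0.6299, 0.0846, 0.0264]
orientation: [0.468, 0.53, -0.469, 0.53]
force: [-0.5, 1.1, -0.2]
opening: 0.483
t: 13.97
ee_pos: [0.6302, 0.0849, 0.0258]
orientation: [0.469, 0.53, -0.468, 0.53]
force: [-1.1, -0.0, -0.3]
opening: 1.005
t: 14.38
ee_pos: [0.6322, 0.0851, 0.1455]
orientation: [0.471, 0.528, -0.467, 0.531]
force: [1.2, 0.1, -0.4]
opening: 0.999
t 14.38 pos [632.2  85.1 145.5] jaw 7.0 turn 5.0 dist [-189.2    5.9  -45.5] F [ 1.2  0.1 -0.4] op 0.999 tilt 0.4
9 -37 -5.8 -1.0 -0.0 -0.1; 9 -37 -6.4 -1.0 -0.0 -0.1; 9 -37 -7.1 -1.0 -0.0 -0.1; 9 -37 -7.7 -1.0 -0.0 -0.1; 9 -37 -8 -1.0 -0.0 -0.1 [5]
```

```bash
python3 -m inch '0 -37 -6 -1 0 0; 5 -37 -6 -1 0 0; 10 -37 -7 -1 0 0; 15 -37 -8 -1 0 0; 15 -37 -8 -1 0 0'
python3 -c "
from h import *
plan(443,91,17,12)
im=snapshot('scene'); cv2.imwrite('pics/s9.png',cv2.cvtColor(im,cv2.COLOR_RGB2BGR)[60:360,100:400])"
```

```text
t: 14.8
ee_pos: [0.44, 0.0904, 0.0953]
orientation: [0.445, 0.55, -0.444, 0.55]
force: [1.8, 1.0, -1.2]
opening: 1.005
t 14.8 pos [440.   90.4  95.3] jaw 12.1 turn -0.1 dist [  3.    0.6 -78.3] F [ 1.8  1.  -1.2] op 1.005 tilt 0.07
39 1.5 0.0 0.0 -0.0 -0.0; 39 1.5 0.0 0.0 -0.0 -0.0 [2]
```

View pics/s9.png

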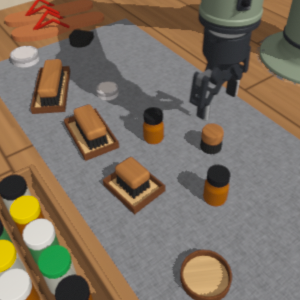

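Three brushes are in their trays (crop 50,85 / 90,130 / 132,180); gripper is by the round brush (211,138). Go down.

```bash
python3 -m inch '28 2 0 0 0 0; 28 1 0 0 0 0; 16 0 0 0 0 0; 6 0 0 0 0 0; 0 0 0 0 0 0'
python3 -m inch '0 0 0 0 0 0; 0 0 0 0 0 0; 0 0 0 0 0 0; 0 0 0 0 0 0; 0 0 0 0 0 0' 0 50
python3 -m inch '-10 0 0 0 0 0; -25 0 0 0 0 0; -30 0 0 0 0 0; -30 0 0 0 0 0; -20 0 0 0 0 0'
python3 -c "
from h import *
plan(637,292,130,24)
im=snapshot('scene'); cv2.imwrite('pics/s10.png',cv2.cvtColor(im,cv2.COLOR_RGB2BGR)[60:360,100:400])"
```

```text
t: 15.27
ee_pos: [0.444, 0.0908, 0.0163]
orientation: [0.444, 0.55, -0.446, 0.549]
force: [-0.5, 0.2, 0.2]
opening: 1.001
t: 15.68
ee_pos: [0.4452, 0.0913, 0.0183]
orientation: [0.445, 0.549, -0.444, 0.55]
force: [-1.6, -1.5, 14.0]
opening: 0.504
t: 16.1
ee_pos: [0.445, 0.0911, 0.1355]
orientation: [0.446, 0.549, -0.444, 0.55]
force: [0.5, 0.1, -0.6]
opening: 0.506
t 16.1 pos [445.   91.1 135.5] jaw 12.0 turn 12.0 dist [192.  200.9  -5.5] F [ 0.5  0.1 -0.6] op 0.506 tilt 0.14
0.9 33 -22 -1.7 -0.0 -0.0; 0.9 33 -21 -1.7 -0.0 -0.0; 0.9 34 -20 -1.7 -0.0 -0.0; 0.8 35 -19 -1.7 -0.0 -0.0; 0.8 35 -18 -1.7 -0.0 -0.0 [5]
0.8 36 -17 -1.7 -0.0 -0.0; 0.8 36 -16 -1.7 -0.0 -0.0 [2]
```

View pics/s10.png

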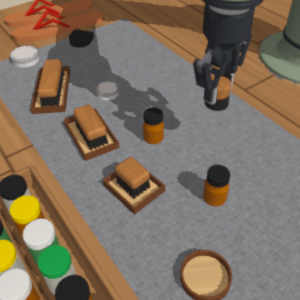

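The round brush (crop 217,92) is held upright. On to the dish.

```bash
python3 -m inch '0 33 -22 -2 0 0; 0 33 -21 -2 0 0; 0 34 -20 -2 0 0; 0 35 -19 -2 0 0; 0 35 -18 -2 0 0'
python3 -c "
from h import *
plan(637,292,85,24)"
```

```text
t: 16.57
ee_pos: [0.5816, 0.2357, 0.1334]
orientation: [0.395, 0.586, -0.395, 0.587]
force: [0.3, -1.3, 0.3]
opening: 0.499
t 16.57 pos [581.6 235.7 133.4] jaw 22.1 turn 1.9 dist [ 55.4  56.3 -48.4] F [ 0.3 -1.3  0.3] op 0.499 tilt 0.05
16 24 -10 -0.6 0.0 -0.0; 16 24 -10 -0.6 0.0 -0.0; 16 24 -10 -0.6 0.0 -0.0 [3]
```

```bash
python3 -m inch '5 24 -10 0 0 0; 5 24 -10 0 0 0; 10 24 -10 0 0 0; 15 0 0 0 0 0; 13 0 0 0 0 0'
python3 -c "
from h import *
plan(637,292,25,24)
im=snapshot('scene'); cv2.imwrite('pics/s11.png',cv2.cvtColor(im,cv2.COLOR_RGB2BGR)[84:384,150:450])"
```

```text
t: 16.98
ee_pos: [0.6361, 0.2899, 0.0839]
orientation: [0.395, 0.586, -0.395, 0.587]
force: [0.1, -1.3, -0.4]
opening: 0.502
t 16.98 pos [636.1 289.9  83.9] jaw 22.1 turn 1.9 dist [  0.9   2.1 -58.9] F [ 0.1 -1.3 -0.4] op 0.502 tilt 0.02
29 0.8 -0.8 -1.0 0.0 -0.0; 29 0.8 -0.8 -1.0 0.0 -0.0 [2]
```

View pics/s11.png

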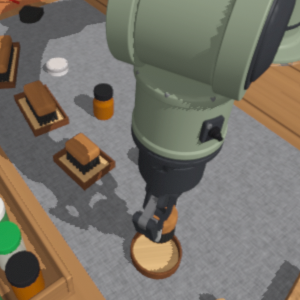

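The round brush (crop 165,220) is over the dish (156,253).

```bash
python3 -m inch '25 1 -1 0 0 0; 20 1 -1 0 0 0; 10 0 0 0 0 0; 4 0 0 0 0 0; 0 0 0 0 0 0'
python3 -m inch '1 0 0 0 0 0; 0 0 0 0 0 0; 0 0 0 0 0 0; 0 0 0 0 0 0; 0 0 0 0 0 0' 1
python3 -m inch '-20 0 0 0 0 0; -35 0 0 0 0 0; -40 0 0 0 0 0; -30 0 0 0 0 0; 0 0 0 0 0 0'
python3 -c "
from h import *
plan(450,450,200,45)"
```

```text
t: 17.45
ee_pos: [0.6368, 0.2911, 0.0253]
orientation: [0.395, 0.586, -0.396, 0.586]
force: [-0.9, -0.2, -0.2]
opening: 0.501
t: 17.87
ee_pos: [0.6374, 0.2918, 0.0249]
orientation: [0.396, 0.586, -0.395, 0.586]
force: [0.8, -0.6, 0.4]
opening: 0.999
t: 18.28
ee_pos: [0.6399, 0.2926, 0.1565]
orientation: [0.398, 0.585, -0.393, 0.588]
force: [0.3, 0.5, 0.5]
opening: 1.001
t 18.28 pos [639.9 292.6 156.5] jaw 22.0 turn 23.0 dist [-189.9  157.4   43.5] F [0.3 0.5 0.5] op 1.001 tilt 0.52
-6.3 -17 -31 -3.3 0.0 -0.1; -6.3 -15 -32 -3.3 0.0 -0.1; -6.3 -13 -33 -3.3 0.0 -0.1; -6.3 -11 -33 -3.3 0.0 -0.1; -6.3 -9 -34 -3.3 0.0 -0.1 [5]
-6.2 -7.3 -34 -3.3 0.0 -0.1; -6.2 -5.3 -35 -3.3 0.0 -0.1 [2]
```

```bash
python3 -m inch '-6 -17 -31 -3 0 0; -6 -15 -32 -3 0 0; -6 -13 -33 -3 0 0; -6 -11 -33 -3 0 0; -6 -9 -34 -3 0 0'
python3 -m inch '-6 -7 -34 -3 0 0; -6 -5 -35 -3 0 0; 0 -5 -35 0 0 0; 0 -5 -35 0 0 0; 0 0 0 0 0 0'
python3 - <<'E'
from h import *
for c in ("scene","top"): cv2.imwrite(f"pics/{c}f.png",cv2.cvtColor(snapshot(c),cv2.COLOR_RGB2BGR))
im=cv2.imread("pics/topf.png"); F=4
big=cv2.resize(im,None,fx=F,fy=F,interpolation=cv2.INTER_CUBIC); hsv=cv2.cvtColor(big,cv2.COLOR_BGR2HSV)
# expected tops at tray centres, z=.054
ex=dict(med=(626,-86.5),lng=(626,-280),sml=(629.4,84.5),rnd=(636.7,292))
for n,(x,y) in ex.items():
    print(n,"expected top px",proj("top",[x/1e3,y/1e3,.054]).round(1), "box",[(np.round(d["box"]).tolist(),round(d["p"],2)) for d in spot_in({"med":"medium","lng":"long","sml":"small","rnd":"round"}[n]+"_brush","top")][:2])
cv2.imwrite("pics/zf.png",cv2.resize(im[120:280,80:420],None,fx=2.35,fy=2.35,interpolation=cv2.INTER_CUBIC))
E
```

```text
t: 18.7
ee_pos: [0.5014, 0.4062, 0.1798]
orientation: [0.315, 0.633, -0.315, 0.633]
force: [0.5, 0.7, -0.1]
opening: 0.998
t: 19.12
ee_pos: [0.3886, 0.5016, 0.1914]
orientation: [0.28, 0.651, -0.279, 0.648]
force: [-1.5, 0.1, -0.5]
opening: 0.998
med expected top px [[295.  156.5]] box [([196.0, 138.0, 41.0, 39.0], 0.72), ([156.0, 192.0, 22.0, 24.0], 0.48)]
lng expected top px [[385.1 158.8]] box [([349.0, 141.0, 65.0, 44.0], 0.92)]
sml expected top px [[215.8 152.9]] box [([203.0, 144.0, 29.0, 27.0], 0.69)]
rnd expected top px [[120.3 147.2]] box [([110.0, 139.0, 25.0, 27.0], 0.86)]
```

View pics/zf.png

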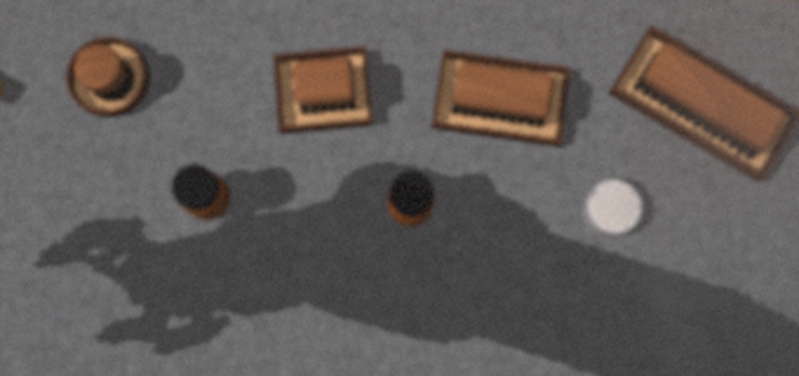

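View pics/scenef.png

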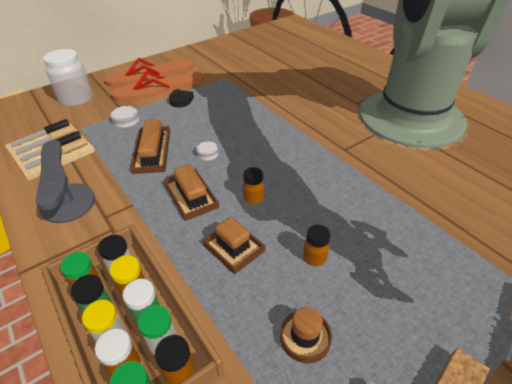

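All four brushes sit bristles down in their holders. In the zoomed view, their tops convert to (122,148), (218,155), (294,158) and (385,159) px. Those are within about 3 px (6 mm) of where centred brushes should appear. Both jars stand upright and the arm is clear.

```bash
python3 -m inch '0 0 0 0 0 0; 0 0 0 0 0 0; 0 0 0 0 0 0; 0 0 0 0 0 0; 0 0 0 0 0 0'; python3 -c "
from station import *
print(sign_off())"
```

```text
t: 19.83
ee_pos: [0.3954, 0.4962, 0.1913]
orientation: [0.282, 0.648, -0.282, 0.648]
force: [0.4, -1.0, 1.0]
opening: 1.001
the job is handed in; nothing more can be done
None
```

I put all four brushes into their own holders, bristles down, in the order medium, long, small, round, and handed the job in at about 19.8 s of the 99 s allowed. The hand-in reports no verdict.

- **Placement:** in the final top picture each brush's top shows within about 3 px (roughly 6 mm) of where a centred brush would, inside the 20 mm limit. The scene picture shows all four lying flat in their holders.
- **Jars and arm:** both jars still stand upright where they were, and the gripper is open and clear of everything. The largest force I read was about 17 N, while closing on the long brush.
- **One check disagreed:** in the final top picture the detector put its best "medium brush" box on the small tray, and its second on a jar. The pictures clearly show the medium brush in the medium tray, so I took that as a false detection.

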